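Sweep the loose clamp hardware off the print bed into the parts tray

TASK

Clear the print bed for the next screen: sweep the two loose hex nuts and the two loose star knobs across the bed and over its side edge into the open parts tray that stands against it, pushing them with the fingers as you would with the side of your hand. Do not pick any of them up, and leave the ink jar, the tape roll and the squeegee where they are.

Things in the scene. Friction and masses are not known exactly. Their poses are not given: they have to be found in the camera images.
- bed: white vacuum print bed, a flat fixed slab; origin on the bench, z up, flat top 75 mm above it. It reaches from -230 to +290 mm along its own x (away from the robot) and from -230 to +230 mm along its y (left). Both side edges (y = +/-230) are lipless. A hinge-clamp bar with upright studs, 420 mm long, 75 mm high over the top, is fixed along the far edge from x = 230 mm on
- tray: open, empty bare-aluminium parts tray, fixed against the left or right side edge of the bed (1 mm gap), axes parallel to the bed's, anywhere along that edge. Origin: centre of its underside, on the bench, 296 mm from the bed's centre line. 200 mm along x, 130 mm along y, 64 mm high (rim 11 mm below the bed top), walls and floor 4 mm thick. The blower is at the other side edge
- blower: closed grey blower box with a slotted top, fixed to the bench at the side edge of the bed opposite the tray; origin at the centre of its underside on the bench, 190 x 128 mm, 84 mm high (88 mm with the power knob on its top)
- nut_a_mid (a point): mid-height centre of one loose steel hex nut: 24 mm across flats, 28 mm across corners, 13 mm thick, about 32 g, lying flat on the white bed (so this point starts 6.5 mm above the bed top). One of two alike; they slide freely when pushed from the side
- nut_b_mid (a point): mid-height centre of one loose steel hex nut: 24 mm across flats, 28 mm across corners, 13 mm thick, about 32 g, lying flat on the white bed (so this point starts 6.5 mm above the bed top). One of two alike; they slide freely when pushed from the side
- knob_a_mid (a point): centre of the lobed disc of one of two like, loose, black star knobs: five-lobed disc 40 mm over the lobes, 14 mm thick, with an 18 mm hub on it (24 mm high in all), about 35 g, lying disc down on the bed, hub and brass bush up (this point starts 7 mm above the bed top). Slides freely when pushed. (Two more are screwed on the clamp and stay there)
- knob_b_mid (a point): centre of the lobed disc of one of two like, loose, black star knobs: five-lobed disc 40 mm over the lobes, 14 mm thick, with an 18 mm hub on it (24 mm high in all), about 35 g, lying disc down on the bed, hub and brass bush up (this point starts 7 mm above the bed top). Slides freely when pushed. (Two more are screwed on the clamp and stay there)
- ink_jar: closed jar of ink standing on the bed beyond the loose hardware, 55 mm in diameter, 45 mm high, origin at the centre of its underside; to be left alone
- tape_roll: roll of tape lying flat on the bed beyond the loose hardware, 80 mm outside, 56 mm inside, 24 mm high, origin at the centre of its underside; to be left alone
- squeegee: squeegee lying flat on the bed in front of the clamp bar, aluminium handle with a black blade towards the robot, about 256 mm along its y, from -34 to +30 mm along its x, 24 mm high, origin at its underside; to be left alone

How it is judged:
By the outcome, as a careful person would: the job done as asked, in the order asked, and still so for the second after the job is handed in, with the robot touching nothing.
It also fails if it takes over 67 s, if anything falls off the work surface, if the arm or the gripper's body presses on something with over 40 N, if the wrist force passes 120 N, or if a joint passes its speed limit or range.

ROBOT

A 6-joint arm with a two-finger parallel gripper is mounted at the origin on the work surface. World frame = base frame: x ahead of the robot, y to its left, z up, the work surface at z = 0. Lengths are in m, angles in rad, forces in N, time in s.
With the tool pointing down it reaches from about 0.375 to 0.975 m from the base axis. Payload 3.8 kg.
Tool frame: the origin (TCP) lies midway between the tips of the shut fingers; the grasp point (between the pads) lies 19 mm behind it; x points along the fingers, z is the direction in which the jaws open and shut, and the axes are right-handed (so a half turn about x gives the same grasp; the last joint's range is limited). The gripper opens to 85 mm and grips with 20 to 120 N. Pads are 22 mm wide; open, the fingers measure 114 mm over their backs; the gripper's body (76 mm by 85 mm) begins 54 mm behind the grasp point. The pads swing forward as they close: fully open they stand 13 mm farther back than shut.
Start: joints at [-1.186, 0.264, 1.604, -0, 1.274, -0.037], TCP at [0.276, -0.616, 0.231] pointing down, gripper open.
Joint ranges: [-2.63, 2.63], [-0.94, 2.18], [0.31, 2.57], [-1.31, 4.45], [0, 2.66], [-2.55, 2.55]. Speed limits (rad/s): [2.57, 2.57, 3.14, 3.14, 3.14, 3.14].

INTERFACE

Orientations are given as a rotation vector (axis times angle).
In Python, from workcell import * gives the robot as it stands. The module is installed in compiled form; this text tells all that it offers.
- The arm moves only by the tool carry_out, never from a script. Its arguments are lists of equal length, an entry for each row: "offset": the shift along the tool's x, y, z in cm, a list of three; "delta_rot": the turn, a rotation vector about the tool's x, y, z in degrees, a list of three. A call has exactly 5 rows; each row shifts and turns the commanded pose from where the row before left it, along the tool's axes as they then stand; what a row does not reach is not made up. A row lasts 1/12 s, in which the tool goes at most 41.7 mm and 7.16 degrees, less where a joint would pass 70% of its speed; a pose out of reach is approached as far as the arm can. A call is refused whole if a number of a shift passes 4.17 or a number of a turn 7.16, either way. A call with a gripper value outside its range is refused whole. "fingers" is the opening, from -1 (shut) to 1 (fully open), set as the call begins (left out, the last holds). The fingers move at their own pace and stop on an object; "newtons" is the grip in N (left out, the last holds). Time passes only in rows, so rows that do not move let the fingers close, or fill a call up. It gives the time, the measured TCP pose, the force and the opening at its end, in the units of the state.
- read_state(): the state, without advancing time (a new reading comes with each control period).
- read_camera(name): name is "side" or "top" or "wrist"; returns (picture, depth): 480x640x3 uint8, red, green, blue; 480x640 float32, m along the optical axis (not along the pixel's ray), 0 where there is no reading.
- get_calibration(name): a dict with "fx", "fy", "cx", "cy" (pixels), "distortion" ([k1, k2, p1, p2, k3] as OpenCV has them; the pictures are not rectified), "R" (3x3) and "t" (3): a world point X has camera coordinates R X + t; the wrist camera has in their place "mount" (4x4, takes a point from camera to tool coordinates, whose origin is the TCP and whose axes are the tool frame's). Camera axes: x right, y down, z forward; pixel columns grow to the right and rows downward; lengths in m; the calibration is good to about 2 mm. A picture is of the moment at which its call begins: read the wrist's pose just before it. get_calibration takes no time and is no camera call.
- finish_job(): hands the job in, once; it reports no verdict.
The state is a dict: "time": time; "q": joint angles; "joint_vel": joint speeds; "joint_torque": joint torques, N m; "tool_pos": TCP position; "tcp_rot": TCP orientation; "wrist_force": force on the tool from outside, world axes, zero at the start; "torque": the same for the moment, N m; "width": opening from 0.0 (shut) to 1.0 (fully open).
Only numpy, scipy, OpenCV 4.12 (cv2) and the standard library are available. Lean on these libraries where they do the work, as an engineer would, in place of code of your own. Each camera call takes 0.05 s, during which the arm holds its last target. There are 200 camera calls.

## Working session

There is one attempt and no reset: what is moved stays moved. The work goes in short steps, Python scripts to look and compute and a tool call to move; the robot and the scene stay as the last step left them, time stands still between calls to the robot, and variables do not carry over. Pictures are saved under pics/ and viewed, about 8 in all and at most 12, crops included, and the job is handed in when it is done.

Besides the shell and the picture viewer there is one more tool, called after "Call:" by a JSON object that holds its "fn" and its "kwargs". carry_out: Moves the arm, as the interface text tells. Its arguments: {"type":"object","properties":{"offset":{"type":"array"},"delta_rot":{"type":"array"},"fingers":{"type":"number"},"newtons":{"type":"number"}},"required":["offset","delta_rot"]}

```bash
mkdir -p pics; python3 - <<'E'
from workcell import *
import cv2,numpy as np
s=read_state();print(s)
for n in("top","side"):
    p,d=read_camera(n);cv2.imwrite(f"pics/{n}0.png",p[:,:,::-1]);np.savez(f"{n}0.npz",p=p,d=d)
    print(n,get_calibration(n))
print(get_calibration("wrist"))
E
```

```text
{'time': 0.0, 'q': array([-1.18592840e+00,  2.64748312e-01,  1.60537945e+00, -3.43412972e-05,
        1.27371517e+00, -3.69131591e-02]), 'joint_vel': array([ 3.52788180e-05,  4.81333224e-04,  5.19280357e-05, -9.03743463e-04,
       -2.31402068e-04, -3.46571453e-04]), 'joint_torque': array([ 1.68767765e-03, -5.15098035e+01, -3.67319119e+01,  1.29588070e-04,
        1.27721616e-02,  1.58775819e-07]), 'tool_pos': array([ 0.27603765, -0.61516722,  0.22996236]), 'tcp_rot': array([ 0.89442548,  1.38161878, -0.89234605]), 'wrist_force': array([-0.28592135, -0.13536815,  1.52458987]), 'torque': array([0.00134519, 0.01288752, 0.04528231]), 'width': 1.0019151546662408}
top {'fx': 466.8770559816286, 'fy': 466.8770559816286, 'cx': 312.9706123530529, 'cy': 236.4510535087775, 'distortion': array([-0.08470236,  0.        ,  0.        ,  0.        ,  0.        ]), 'R': array([[ 0.0171431 , -0.9992622 , -0.03436825],
       [-0.99803428, -0.01502947, -0.06084145],
       [ 0.06028003,  0.0353437 , -0.99755558]]), 't': array([0.02843977, 0.64884252, 0.94245056])}
side {'fx': 579.899858050584, 'fy': 57
[... 193 characters left out ...]
1094206],
       [-0.24477568,  0.69746497, -0.67351873],
       [ 0.23697877, -0.63054601, -0.73908917]]), 't': array([0.60321126, 0.21114075, 0.88185292])}
{'fx': 422.21314354396844, 'fy': 422.21314354396844, 'cx': 318.7500107399949, 'cy': 242.20354682779583, 'distortion': array([-0.03102679,  0.        ,  0.        ,  0.        ,  0.        ]), 'mount': array([[-1.11868209e-04, -3.04135930e-01,  9.52628639e-01,
        -1.42491260e-01],
       [-1.39023433e-04, -9.52628631e-01, -3.04135944e-01,
         7.76333488e-02],
       [ 9.99999984e-01, -1.66460847e-04,  6.42868376e-05,
        -5.76500373e-04],
       [ 0.00000000e+00,  0.00000000e+00,  0.00000000e+00,
         1.00000000e+00]])}
```

View pics/top0.png

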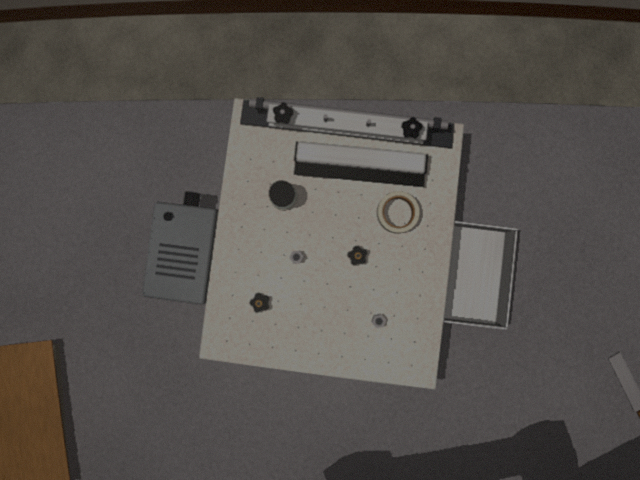

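View pics/side0.png

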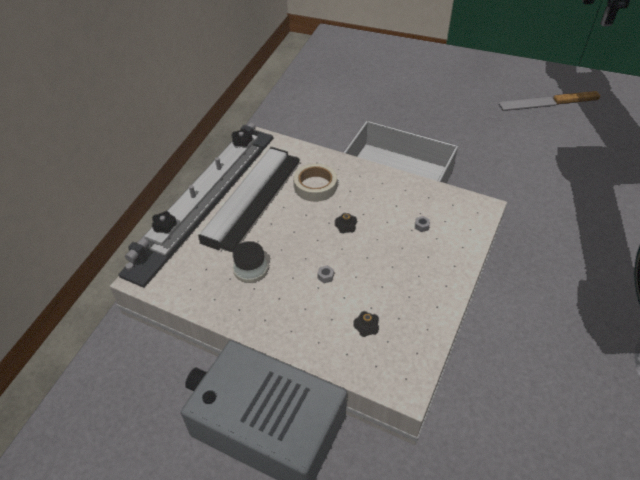

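Top view: nuts at (298,257) and (379,320), knobs at (358,256) and (260,302), tray on the right at about (457..518, 222..328), jar (283,194), tape (399,212), near bed corners (201,357) and (436,388). Side view: nuts at (325,273) and (422,223), knobs at (346,222) and (367,323).

```bash
cat > h.py <<'E'
from workcell import *
import cv2,numpy as np
def ray(n,uv):
    c=get_calibration(n);K=np.array([[c['fx'],0,c['cx']],[0,c['fy'],c['cy']],[0,0,1]])
    x=cv2.undistortPoints(np.array([[uv]],float),K,c['distortion'])[0,0]
    R=c['R'];return -R.T@c['t'],R.T@np.array([x[0],x[1],1])
def plane(n,uv,z):
    o,d=ray(n,uv);return o+d*(z-o[2])/d[2]
def tri(a,b):
    o,d=ray("top",a);p,e=ray("side",b);s=np.linalg.lstsq(np.c_[d,-e],p-o,rcond=None)[0]
    A=o+d*s[0];B=p+e*s[1];return (A+B)/2,np.linalg.norm(A-B)
E
python3 - <<'E'
from h import *
np.set_printoptions(precision=4,suppress=True)
T=np.load('top0.npz');S=np.load('side0.npz')
def blob(img,uv,dark,r=16):
    g=cv2.cvtColor(img,cv2.COLOR_RGB2GRAY);u,v=uv;w=g[v-r:v+r+1,u-r:u+r+1]
    m=(w<dark).astype(np.uint8);n,l,st,c=cv2.connectedComponentsWithStats(m)
    k=1+np.argmax(st[1:,4]);x,y,ww,h,a=st[k];return (c[k]+[u-r,v-r]),(x+u-r,y+v-r,ww,h,a)
g=lambda I,u,v:cv2.cvtColor(I,cv2.COLOR_RGB2GRAY)[v,u]
for n,a,b,dk in(("nutA",(298,257),(325,273),125),("nutB",(379,320),(422,223),125),("knobA",(358,256),(346,222),75),("knobB",(260,302),(367,323),75)):
    ca,sa=blob(T['p'],a,dk);cb,sb=blob(S['p'],b,dk)
    print(n,ca,sa,cb,sb,"tri",tri(ca,cb),"plane",plane("top",ca,.085)[:2],plane("side",cb,.085)[:2])
for n,uv,z in(("bedNL",(201,357),.075),("bedNR",(436,388),.075),("bedFR",(463,124),.075),("bedFL",(236,98),.075),("trFi",(457,222),.064),("trFo",(518,230),.064),("trNo",(508,328),.064),("trNi",(447,321),.064),("jar",(282,194),.12),("tape",(399,212),.099),("blowNR",(205,302),.084),("blowFR",(217,208),.084)):
    print(n,plane("top",uv,z))
# depth check of bed height
for uv in((320,290),(240,240)):
    d=T['d'][uv[1],uv[0]];o,r=ray("top",uv);print("bedz",o+r*d)
print("tri bed NR corner",tri((436,388),(506,204)),"FR tray outer?",tri((518,230),(367,123)),tri((508,328),(457,148)))
E
```

```text
nutA [297.9615 256.5433] (np.int32(289), np.int32(250), np.int32(20), np.int32(14), np.int32(208)) [325.561  275.2256] (np.int32(317), np.int32(268), np.int32(18), np.int32(15), np.int32(164)) tri (array([0.6063, 0.0657, 0.0744]), np.float64(0.0016298075695071867)) plane [0.6053 0.0648] [0.6042 0.074 ]
nutB [379.1952 320.1143] (np.int32(371), np.int32(313), np.int32(17), np.int32(16), np.int32(210)) [421.6821 224.7616] (np.int32(415), np.int32(218), np.int32(15), np.int32(14), np.int32(151)) tri (array([ 0.4867, -0.0929,  0.0763]), np.float64(0.0016426255583317185)) plane [ 0.4869 -0.0921] [ 0.4866 -0.084 ]
knobA [357.8352 255.3736] (np.int32(348), np.int32(246), np.int32(20), np.int32(19), np.int32(273)) [345.63   223.9194] (np.int32(335), np.int32(215), np.int32(22), np.int32(18), np.int32(273)) tri (array([ 0.6105, -0.0501,  0.0777]), np.float64(0.0018607784800852944)) plane [ 0.6094 -0.0499] [ 0.6093 -0.0431]
knobB [260.2015 302.291 ] (np.int32(250), np.int32(293), np.int32(21), np.int32(19), np.int32(268)) [366.2682 324.6901] (np.int32(354), np.int32(312), np.int32(24), np.int32(25), np.int32(384)) tri (array([0.5167, 0.137 , 0.0783]), np.float64(0.0020227880161596363)) plane [0.5163 0.1357] [0.5167 0.1417]
bedNL [0.4061 0.2514 0.075 ]
bedNR [ 0.3573 -0.2042  0.075 ]
bedFR [ 0.8724 -0.2563  0.075 ]
bedFL [0.9217 0.1967 0.075 ]
trFi [ 0.6784 -0.2456  0.064 ]
trFo [ 0.6645 -0.3672  0.064 ]
trNo [ 0.4723 -0.3468  0.064 ]
trNi [ 0.4847 -0.2265  0.064 ]
jar [0.7207 0.0945 0.12  ]
tape [ 0.6924 -0.126   0.099 ]
blowNR [0.5142 0.2436 0.084 ]
blowFR [0.6973 0.2252 0.084 ]
bedz [0.5416 0.0216 0.075 ]
bedz [0.6358 0.1797 0.0757]
tri bed NR corner (array([ 0.3559, -0.2064,  0.064 ]), np.float64(0.0027778240784109187)) FR tray outer? (array([ 0.6669, -0.3714,  0.0525]), np.float64(0.003126483957721208)) (array([ 0.4714, -0.3513,  0.0518]), np.float64(0.0014177969120192325))
```

```bash
cat >> h.py <<'E'
from scipy.spatial.transform import Rotation as Ro
YAW=-np.deg2rad(6.15);O=np.array([.6105,0.])
B=np.array([[np.cos(YAW),-np.sin(YAW)],[np.sin(YAW),np.cos(YAW)]])
def plan(bx,by,z,ang=None):
    """target TCP in bed xy, world z; ang = angle (deg) of push dir from bed -y towards +x; prints tool turn and shifts"""
    s=read_state();R=Ro.from_rotvec(s['tcp_rot']).as_matrix();w=np.r_[O+B@[bx,by],z]
    b=B.T@(s['tool_pos'][:2]-O);print("t",round(s['time'],2),"tcp bed",b.round(4),"z",s['tool_pos'][2].round(4),"q",s['q'].round(2),"F",s['wrist_force'].round(1),"x axis",R[:,0].round(3))
    y=R[:2,1];print("tool y heading(world deg)",np.rad2deg(np.arctan2(y[1],y[0])).round(1))
    if ang is not None:
        a=-np.pi/2+np.deg2rad(ang);d=B@[np.cos(a),np.sin(a)]
        for sg in(1,-1):
            yy=np.r_[sg*d,0];x=np.array([0,0,-1.]);Rt=np.c_[x,yy,np.cross(x,yy)]
            print("y",sg,"push: turn deg",np.rad2deg(Ro.from_matrix(R.T@Rt).as_rotvec()).round(1),"shift cm in final axes",(Rt.T@(w-s['tool_pos'])*100).round(2))
    print("shift cm now",(R.T@(w-s['tool_pos'])*100).round(2))
E
python3 - <<'E'
from h import *
# nut B: direction 22 deg, start 40 mm behind
a=np.deg2rad(22);p=np.array([-.113,-.105])-.042*np.array([np.sin(a),-np.cos(a)])
print(p);plan(p[0],p[1],.15,22)
E
```

```text
[-0.12873348 -0.06605828]
t 0.1 tcp bed [-0.2666 -0.6475] z 0.2301 q [-1.19  0.26  1.61  0.    1.27 -0.04] F [ 0.3  0.1 -0.2] x axis [-0.001  0.002 -1.   ]
tool y heading(world deg) 24.2
y 1 push: turn deg [98.3 -0.1  0.1] shift cm in final axes [  8.01 -48.75 -34.56]
y -1 push: turn deg [-81.7  -0.1  -0.1] shift cm in final axes [ 8.01 48.75 34.56]
shift cm now [  8.1   41.25 -43.22]
```

Call:
{"fn": "carry_out", "kwargs": {"offset": [[0,2.75,-2.88],[0,2.75,-2.88],[0,2.75,-2.88],[0,2.75,-2.88],[0,2.75,-2.88]], "delta_rot": [[0,0,0],[0,0,0],[0,0,0],[0,0,0],[0,0,0]], "fingers": -0.62}}

```text
time: 0.52
tool_pos: [0.3428, -0.4262, 0.2306]
tcp_rot: [0.894, 1.38, -0.893]
wrist_force: [0.4, 0.8, -0.3]
width: 0.299
```

Call:
{"fn": "carry_out", "kwargs": {"offset": [[0,2.75,-2.88],[0,2.75,-2.88],[0,2.75,-2.88],[0,2.75,-2.88],[0,2.75,-2.88]], "delta_rot": [[0,0,0],[0,0,0],[0,0,0],[0,0,0],[0,0,0]]}}

```text
time: 0.93
tool_pos: [0.4092, -0.2385, 0.231]
tcp_rot: [0.894, 1.38, -0.893]
wrist_force: [1.2, 0.2, 0.4]
width: 0.19
```

Call:
{"fn": "carry_out", "kwargs": {"offset": [[0,2.75,-2.88],[0,2.75,-2.88],[0,2.75,-2.88],[0,2.75,-2.88],[0,0,0]], "delta_rot": [[0,0,0],[0,0,0],[0,0,0],[0,0,0],[0,0,0]]}}

```text
time: 1.35
tool_pos: [0.4638, -0.0842, 0.2311]
tcp_rot: [0.891, 1.383, -0.886]
wrist_force: [0.0, -0.4, 0.3]
width: 0.189
```

Call:
{"fn": "carry_out", "kwargs": {"offset": [[0,0,0],[0,0,0],[0,0,0],[0,0,0],[0,0,0]], "delta_rot": [[-7,0,0],[-7,0,0],[-7,0,0],[-7,0,0],[-7,0,0]]}}

```text
time: 1.77
tool_pos: [0.4621, -0.0905, 0.2308]
tcp_rot: [0.417, 1.531, -0.417]
wrist_force: [-0.5, -0.3, -0.7]
width: 0.193
```

Call:
{"fn": "carry_out", "kwargs": {"offset": [[0,0,0],[0,0,0],[0,0,0],[0,0,0],[0,0,0]], "delta_rot": [[-7,0,0],[-7,0,0],[-7,0,0],[-7,0,0],[-7,0,0]]}}

```text
time: 2.18
tool_pos: [0.462, -0.0907, 0.2308]
tcp_rot: [-0.062, 1.571, 0.062]
wrist_force: [0.4, -0.0, 0.7]
width: 0.187
```

```bash
python3 -c "
from h import *
plan(-.1287,-.066,.081,22);print(read_state()['width'])"
```

```text
t 2.18 tcp bed [-0.1379 -0.1061] z 0.2308 q [-0.25 -0.13  2.02 -0.    1.25 -0.33] F [ 0.4 -0.   0.7] x axis [-0.001  0.    -1.   ]
tool y heading(world deg) 94.5
y 1 push: turn deg [ 1.687e+02 -0.000e+00  1.000e-01] shift cm in final axes [14.98 -3.37 -2.36]
y -1 push: turn deg [-11.3  -0.1  -0. ] shift cm in final axes [14.98  3.37  2.36]
shift cm now [14.98  3.77  1.66]
0.18747358896504682
```

Call:
{"fn": "carry_out", "kwargs": {"offset": [[0,0,0],[0,0,0],[0,1.7,1.2],[0,1.7,1.2],[0,0,0]], "delta_rot": [[-5.6,0,0],[-5.6,0,0],[0,0,0],[0,0,0],[0,0,0]]}}

```text
time: 2.6
tool_pos: [0.477, -0.0495, 0.2309]
tcp_rot: [-0.21, 1.56, 0.213]
wrist_force: [-0.6, 0.1, -0.2]
width: 0.189
```

Call:
{"fn": "carry_out", "kwargs": {"offset": [[2.5,0,0],[2.5,0,0],[2.5,0,0],[2.5,0,0],[0,0,0]], "delta_rot": [[0,0,0],[0,0,0],[0,0,0],[0,0,0],[0,0,0]]}}

```text
time: 3.02
tool_pos: [0.4718, -0.0511, 0.1258]
tcp_rot: [-0.209, 1.571, 0.213]
wrist_force: [-0.8, 0.9, -1.0]
width: 0.19
```

```bash
python3 -c "
from h import *
plan(-.1287,-.066,.081,22)
p,d=read_camera('wrist');cv2.imwrite('pics/w1.png',p[:,:,::-1])"
```

```text
t 3.02 tcp bed [-0.1324 -0.0657] z 0.1258 q [-0.16 -0.02  2.12 -0.    1.05 -0.43] F [-0.8  0.9 -1. ] x axis [-0.011  0.001 -1.   ]
tool y heading(world deg) 105.4
y 1 push: turn deg [179.5  -0.4   0.9] shift cm in final axes [ 4.48  0.17 -0.33]
y -1 push: turn deg [-0.5 -0.6 -0.2] shift cm in final axes [ 4.48 -0.17  0.33]
shift cm now [ 4.47 -0.18  0.38]
```

View pics/w1.png

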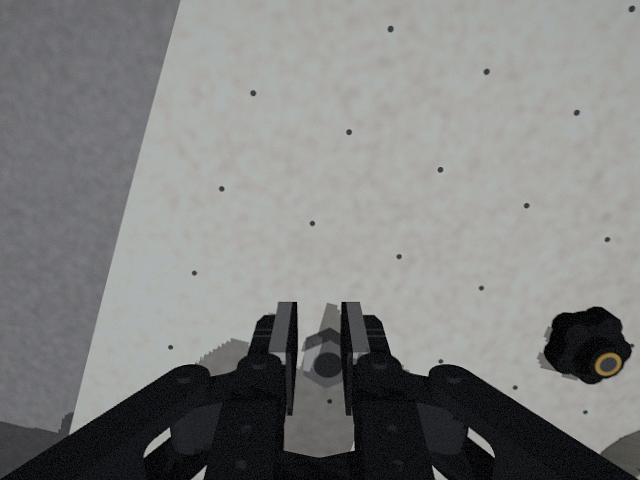

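Nut B at (323,357) lies straight ahead between the finger tips. Knob B is at (590,345), well clear.

Call:
{"fn": "carry_out", "kwargs": {"offset": [[1.5,0,0.35],[1.5,0,0],[1.4,0,0],[0,0,0],[0,0,0]], "delta_rot": [[0,0,0],[0,0,0],[0,0,0],[0,0,0],[0,0,0]]}}

```text
time: 3.48
tool_pos: [0.4804, -0.0507, 0.0883]
tcp_rot: [-0.211, 1.56, 0.21]
wrist_force: [-0.7, -0.7, 0.2]
width: 0.19
```

Call:
{"fn": "carry_out", "kwargs": {"offset": [[0,-0.8,0],[0,-1.2,0],[0,-1.2,0],[0,-1.2,0],[0,-1.2,0]], "delta_rot": [[0,0,0],[0,0,0],[0,0,0],[0,0,0],[0,0,0]]}}

```text
time: 3.9
tool_pos: [0.4959, -0.1057, 0.0883]
tcp_rot: [-0.21, 1.559, 0.21]
wrist_force: [-1.2, 2.7, 3.1]
width: 0.188
```

```bash
python3 -c "
from h import *
plan(-.054,-.25,.081,22)
p,d=read_camera('top');cv2.imwrite('pics/t1.png',cv2.resize(p[200:360,200:460,::-1],None,fx=2.5,fy=2.5))"
```

```text
t 3.9 tcp bed [-0.1026 -0.1174] z 0.0883 q [-0.26  0.08  2.1   0.    0.96 -0.53] F [-1.2  2.7  3.1] x axis [ 0.001  0.    -1.   ]
tool y heading(world deg) 105.3
y 1 push: turn deg [ 1.795e+02  0.000e+00 -1.000e-01] shift cm in final axes [ 0.73 14.12  0.46]
y -1 push: turn deg [-0.5  0.1  0. ] shift cm in final axes [  0.73 -14.12  -0.46]
shift cm now [  0.73 -14.12  -0.33]
```

View pics/t1.png

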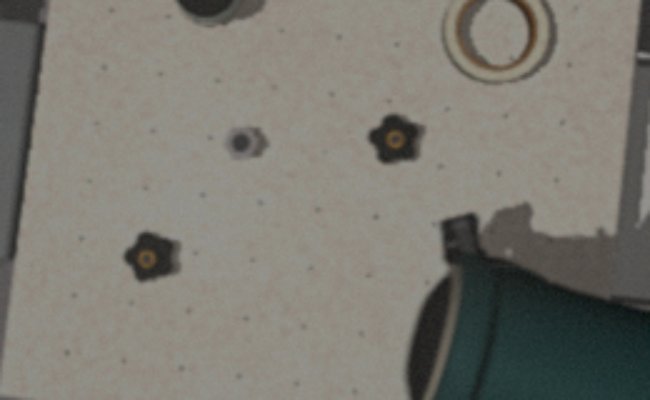

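```bash
python3 -c "
from h import *
p,d=read_camera('wrist');cv2.imwrite('pics/w2.png',p[:,:,::-1]);q,_=read_camera('side');cv2.imwrite('pics/s2.png',q[:,:,::-1]);print(read_state()['tool_pos'],read_state()['wrist_force'])
cv2.imwrite('pics/c2.png',np.hstack([cv2.resize(p[240:480,160:480,::-1],(400,300)),q[130:430,240:640,::-1]]))"
```

```text
[ 0.49628638 -0.10641288  0.08826351] [ 0.81652919 -2.06329822  5.05393536]
```

View pics/c2.png

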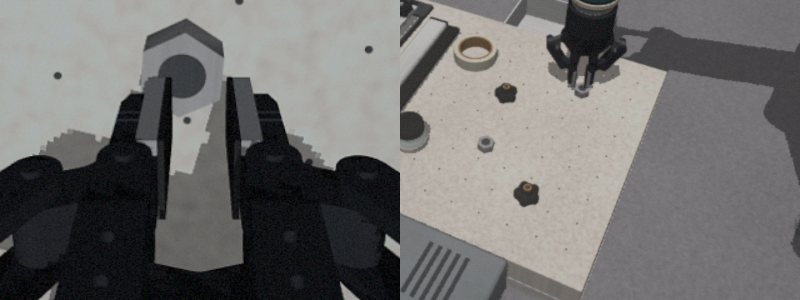

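The left crop shows the nut behind the tips at (183,75), and the side view has it about where it was, near (422,222). The commanded height ended up 7 mm too high and the tips rode over the nut. I'll go back and go lower.

Call:
{"fn": "carry_out", "kwargs": {"offset": [[-2.5,0,0],[0,2.5,0],[0,2.5,0],[0,0.7,0],[0,0,0]], "delta_rot": [[0,0,0],[0,0,0],[0,0,0],[0,0,0],[0,0,0]]}}

```text
time: 4.47
tool_pos: [0.4786, -0.0479, 0.1117]
tcp_rot: [-0.212, 1.562, 0.213]
wrist_force: [0.2, 0.7, -0.2]
width: 0.19
```

Call:
{"fn": "carry_out", "kwargs": {"offset": [[1.5,0,0],[1.0,0,0],[0.8,0,0],[0,0,0],[0,0,0]], "delta_rot": [[0,0,0],[0,0,0],[0,0,0],[0,0,0],[0,0,0]]}}

```text
time: 4.88
tool_pos: [0.479, -0.0496, 0.0782]
tcp_rot: [-0.21, 1.563, 0.211]
wrist_force: [0.4, 0.6, -0.3]
width: 0.188
```

```bash
python3 -c "
from h import *
plan(-.1287,-.066,.079,22)
p,d=read_camera('side');cv2.imwrite('pics/s3.png',cv2.resize(p[150:300,330:530,::-1],None,fx=3,fy=3))"
```

```text
t 4.88 tcp bed [-0.1255 -0.0634] z 0.0782 q [-0.15  0.05  2.15 -0.    0.94 -0.42] F [ 0.4  0.6 -0.3] x axis [-0.002  0.    -1.   ]
tool y heading(world deg) 105.3
y 1 push: turn deg [ 1.795e+02 -1.000e-01  2.000e-01] shift cm in final axes [-0.08  0.12  0.4 ]
y -1 push: turn deg [-0.5 -0.1 -0.1] shift cm in final axes [-0.08 -0.12 -0.4 ]
shift cm now [-0.07 -0.12 -0.39]
```

View pics/s3.png

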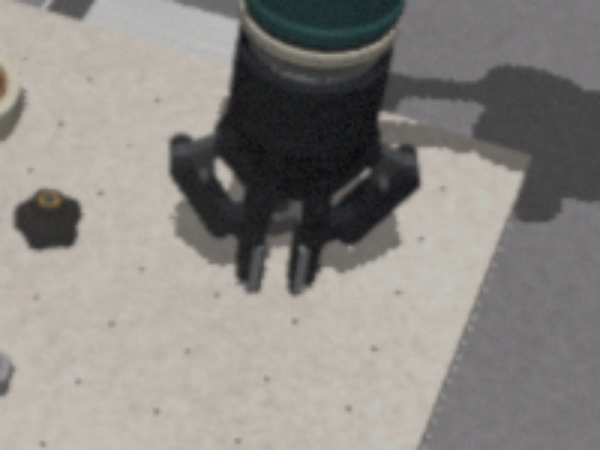

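Fingers are down on the near side of the nut, which they hide. I shift 4 mm sideways, then sweep.

Call:
{"fn": "carry_out", "kwargs": {"offset": [[0,0,-0.4],[0,-0.8,0],[0,-1.2,0],[0,-1.2,0],[0,-1.2,0]], "delta_rot": [[0,0,0],[0,0,0],[0,0,0],[0,0,0],[0,0,0]]}}

```text
time: 5.35
tool_pos: [0.4883, -0.0943, 0.0798]
tcp_rot: [-0.211, 1.559, 0.21]
wrist_force: [-0.5, 0.4, 1.0]
width: 0.19
```

Call:
{"fn": "carry_out", "kwargs": {"offset": [[0,-1.2,0],[0,-1.2,0],[0,-1.2,0],[0,-1.2,0],[0,-1.2,0]], "delta_rot": [[0,0,0],[0,0,0],[0,0,0],[0,0,0],[0,0,0]]}}

```text
time: 5.77
tool_pos: [0.5037, -0.152, 0.0792]
tcp_rot: [-0.21, 1.561, 0.21]
wrist_force: [-0.7, -0.3, 0.7]
width: 0.193
```

```bash
python3 -c "
from h import *
plan(-.054,-.25,.079,22)
p,d=read_camera('side');q,_=read_camera('wrist')
cv2.imwrite('pics/s4.png',np.hstack([cv2.resize(q[240:480,160:480,::-1],(400,300)),p[60:360,240:640,::-1]]))"
```

```text
t 5.77 tcp bed [-0.0899 -0.1626] z 0.0792 q [-0.34  0.13  2.06  0.    0.95 -0.61] F [-0.7 -0.3  0.7] x axis [-0.  0. -1.]
tool y heading(world deg) 105.3
y 1 push: turn deg [179.5  -0.    0. ] shift cm in final axes [ 0.02  9.45 -0.05]
y -1 push: turn deg [-0.5 -0.  -0. ] shift cm in final axes [ 0.02 -9.45  0.05]
shift cm now [ 0.02 -9.45  0.13]
```

View pics/s4.png

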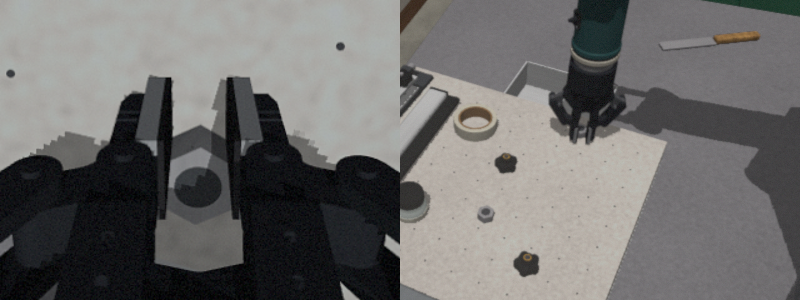

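Left crop: the nut sits ahead of both tips at (198,175), being pushed. Right crop: the tray is just beyond. I continue over the edge.

Call:
{"fn": "carry_out", "kwargs": {"offset": [[0,-1.2,0],[0,-1.2,0],[0,-1.2,0],[0,-1.2,0],[0,-1.2,0]], "delta_rot": [[0,0,0],[0,0,0],[0,0,0],[0,0,0],[0,0,0]]}}

```text
time: 6.28
tool_pos: [0.5198, -0.2098, 0.0793]
tcp_rot: [-0.211, 1.56, 0.21]
wrist_force: [-0.2, 0.8, 0.5]
width: 0.187
```

Call:
{"fn": "carry_out", "kwargs": {"offset": [[0,-1.2,0],[0,-1.2,0],[0,-1.2,0],[0,-0.5,0],[0,0,0]], "delta_rot": [[0,0,0],[0,0,0],[0,0,0],[0,0,0],[0,0,0]]}}

```text
time: 6.7
tool_pos: [0.5308, -0.2496, 0.0794]
tcp_rot: [-0.21, 1.56, 0.209]
wrist_force: [-0.0, -0.1, -0.9]
width: 0.19
```

Call:
{"fn": "carry_out", "kwargs": {"offset": [[-1,0,0],[-2,0,0],[-2,0,0],[0,2,0],[0,2,0]], "delta_rot": [[0,0,0],[0,0,0],[0,0,0],[6,0,0],[6,0,0]]}}

```text
time: 7.12
tool_pos: [0.5229, -0.2094, 0.1322]
tcp_rot: [-0.043, 1.567, 0.04]
wrist_force: [-0.1, 1.0, -0.2]
width: 0.192
```

Call:
{"fn": "carry_out", "kwargs": {"offset": [[0,2,0],[0,2,0],[0,2,0],[0,0,0],[0,0,0]], "delta_rot": [[6,0,0],[6,0,0],[5.5,0,0],[0,0,0],[0,0,0]]}}

```text
time: 7.53
tool_pos: [0.5244, -0.1481, 0.13]
tcp_rot: [0.19, 1.562, -0.19]
wrist_force: [0.2, 0.1, -0.1]
width: 0.192
```

```bash
python3 -c "
from h import *
plan(.0103,-.0054,.13,-8)
p,d=read_camera('top');cv2.imwrite('pics/t5.png',p[:,:,::-1])
g=p[225:325,450:515].mean(2);print(g.mean(0).round()[::6]);print((g<70).nonzero()[0][:5])
q,_=read_camera('side');cv2.imwrite('pics/s5.png',q[:,:,::-1])"
```

```text
t 7.53 tcp bed [-0.0697 -0.1565] z 0.13 q [-0.32  0.11  1.99 -0.    1.05 -0.08] F [ 0.2  0.1 -0.1] x axis [ 0. -0. -1.]
tool y heading(world deg) 76.1
y 1 push: turn deg [-179.7   -0.     0. ] shift cm in final axes [ -0.   -16.08  -5.82]
y -1 push: turn deg [0.3 0.  0. ] shift cm in final axes [-0.   16.08  5.82]
shift cm now [-0.   16.05  5.9 ]
[78. 64. 87. 92. 95. 94. 94. 90. 86. 54. 57.]
[0 0 0 0 0]
```

Call:
{"fn": "carry_out", "kwargs": {"offset": [[0,2.5,0.9],[0,3.1,1.2],[0,3.5,1.3],[0,3.5,1.3],[0,3.45,1.2]], "delta_rot": [[0,0,0],[0,0,0],[0,0,0],[0,0,0],[0,0,0]]}}

```text
time: 8.05
tool_pos: [0.6219, -0.008, 0.1295]
tcp_rot: [0.194, 1.562, -0.194]
wrist_force: [1.7, -0.5, 0.4]
width: 0.19
```

Call:
{"fn": "carry_out", "kwargs": {"offset": [[0,0,0],[1.3,0,0],[1.5,0,0],[1.3,0,0],[0.3,0,0]], "delta_rot": [[0,0,0],[0,0,0],[0,0,0],[0,0,0],[0,0,0]]}}

```text
time: 8.47
tool_pos: [0.6176, -0.0094, 0.0813]
tcp_rot: [0.194, 1.568, -0.195]
wrist_force: [-0.1, -0.2, -0.9]
width: 0.189
```

Call:
{"fn": "carry_out", "kwargs": {"offset": [[0,0,0],[0,0,0],[0,0,0],[0,0,0],[0,0,0]], "delta_rot": [[0,0,0],[0,0,0],[0,0,0],[0,0,0],[0,0,0]]}}

```text
time: 8.88
tool_pos: [0.6215, -0.0083, 0.0863]
tcp_rot: [0.194, 1.56, -0.194]
wrist_force: [-0.2, 0.1, 0.1]
width: 0.19
```

```bash
python3 -c "
from h import *
plan(.0103,-.0054,.079,-8)"
```

```text
t 8.88 tcp bed [ 0.0118 -0.0071] z 0.0863 q [-0.05  0.29  1.86  0.    1.    0.19] F [-0.2  0.1  0.1] x axis [ 0.002 -0.    -1.   ]
tool y heading(world deg) 75.9
y 1 push: turn deg [-180.     0.     0.2] shift cm in final axes [ 0.73 -0.14  0.18]
y -1 push: turn deg [ 0.   0.1 -0. ] shift cm in final axes [ 0.73  0.14 -0.18]
shift cm now [ 0.73  0.14 -0.18]
```

View pics/s5.png

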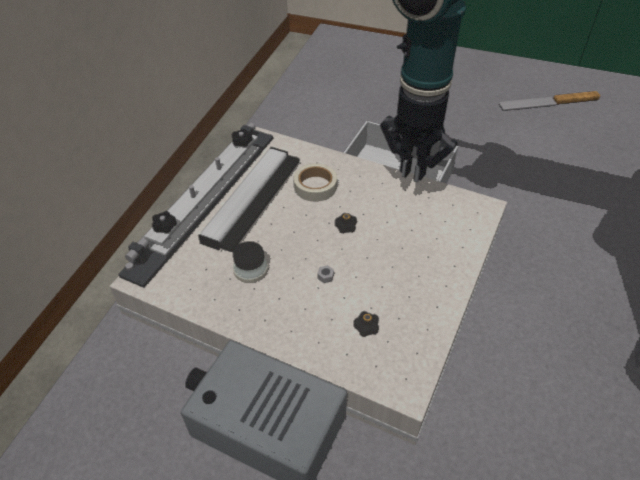

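Nut B has left the bed. Knob A (346,222), nut A (325,273) and knob B (367,323) are untouched. Next I sweep knob A.

Call:
{"fn": "carry_out", "kwargs": {"offset": [[0.4,0,-0.15],[0.3,0,0],[0,0,0],[0,-0.6,0],[0,-1.1,0]], "delta_rot": [[0,0,0],[0,0,0],[0,0,0],[0,0,0],[0,0,0]]}}

```text
time: 9.3
tool_pos: [0.6152, -0.0239, 0.0782]
tcp_rot: [0.193, 1.562, -0.192]
wrist_force: [0.1, 0.2, 0.4]
width: 0.189
```

Call:
{"fn": "carry_out", "kwargs": {"offset": [[0,-1.2,0],[0,-1.2,0],[0,-1.2,0],[0,-1.2,0],[0,-1.2,0]], "delta_rot": [[0,0,0],[0,0,0],[0,0,0],[0,0,0],[0,0,0]]}}

```text
time: 9.72
tool_pos: [0.6001, -0.084, 0.0784]
tcp_rot: [0.194, 1.562, -0.194]
wrist_force: [-0.1, -0.4, -0.3]
width: 0.189
```

Call:
{"fn": "carry_out", "kwargs": {"offset": [[0,-1.2,0],[0,-1.2,0],[0,-1.2,0],[0,-1.2,0],[0,-1.2,0]], "delta_rot": [[0,0,0],[0,0,0],[0,0,0],[0,0,0],[0,0,0]]}}

```text
time: 10.13
tool_pos: [0.5856, -0.1417, 0.0783]
tcp_rot: [0.194, 1.562, -0.194]
wrist_force: [0.5, 0.1, 0.2]
width: 0.186
```

```bash
python3 -c "
from h import *
plan(-.024,-.255,.079,-8)
p,d=read_camera('wrist');cv2.imwrite('pics/w6.png',p[180:,:,::-1])"
```

```text
t 10.13 tcp bed [-0.0096 -0.1436] z 0.0783 q [-0.28  0.27  1.9   0.    0.97 -0.03] F [0.5 0.1 0.2] x axis [ 0.  0. -1.]
tool y heading(world deg) 75.9
y 1 push: turn deg [-180.    0.    0.] shift cm in final axes [-0.07 11.23 -0.12]
y -1 push: turn deg [ 0.  0. -0.] shift cm in final axes [ -0.07 -11.23   0.12]
shift cm now [ -0.07 -11.23   0.12]
```

View pics/w6.png

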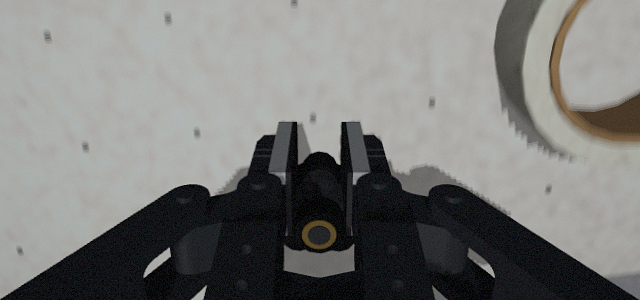

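Knob A sits square against both tips, its bush at (319,235). The tape roll is well clear on the right.

Call:
{"fn": "carry_out", "kwargs": {"offset": [[0,-1.2,0],[0,-1.2,0],[0,-1.2,0],[0,-1.2,0],[0,-1.2,0]], "delta_rot": [[0,0,0],[0,0,0],[0,0,0],[0,0,0],[0,0,0]]}}

```text
time: 10.6
tool_pos: [0.571, -0.1999, 0.0783]
tcp_rot: [0.194, 1.562, -0.194]
wrist_force: [0.3, -0.1, 0.6]
width: 0.189
```

Call:
{"fn": "carry_out", "kwargs": {"offset": [[0,-1.2,0],[0,-1.2,0],[0,-1.2,0],[0,-1.2,0],[0,-0.7,0]], "delta_rot": [[0,0,0],[0,0,0],[0,0,0],[0,0,0],[0,0,0]]}}

```text
time: 11.02
tool_pos: [0.5574, -0.2538, 0.0783]
tcp_rot: [0.194, 1.562, -0.195]
wrist_force: [1.0, -0.2, -0.1]
width: 0.187
```

Call:
{"fn": "carry_out", "kwargs": {"offset": [[0,0,0],[-1.5,0,0],[-2,0,0],[-1.5,0,0],[0,2,0]], "delta_rot": [[0,0,0],[0,0,0],[0,0,0],[0,0,0],[0,0,0]]}}

```text
time: 11.43
tool_pos: [0.565, -0.2358, 0.1324]
tcp_rot: [0.192, 1.555, -0.198]
wrist_force: [1.3, 0.6, 1.2]
width: 0.189
```

Call:
{"fn": "carry_out", "kwargs": {"offset": [[0,3,0],[0,3,0],[0,3,0],[0,3,0],[0,2,0]], "delta_rot": [[0,0,0],[0,0,0],[0,0,0],[0,0,0],[0,0,0]]}}

```text
time: 11.85
tool_pos: [0.5972, -0.094, 0.1283]
tcp_rot: [0.194, 1.562, -0.192]
wrist_force: [-0.8, -0.0, 0.6]
width: 0.193
```

```bash
python3 -c "
from h import *
plan(-.006,.110,.13,-8)"
```

```text
t 11.85 tcp bed [-0.0031 -0.0949] z 0.1283 q [-0.2   0.22  1.86  0.    1.06  0.05] F [-0.8 -0.   0.6] x axis [ 0.     0.001 -1.   ]
tool y heading(world deg) 75.9
y 1 push: turn deg [-1.799e+02  1.000e-01 -0.000e+00] shift cm in final axes [ -0.17 -20.25   3.14]
y -1 push: turn deg [ 0.1 -0.  -0.1] shift cm in final axes [-0.17 20.25 -3.14]
shift cm now [-0.14 20.25 -3.11]
```

Call:
{"fn": "carry_out", "kwargs": {"offset": [[0,3,-0.6],[0,3.5,-0.6],[0,3.5,-0.6],[0,3.5,-0.6],[0,3.5,-0.6]], "delta_rot": [[0,0,0],[0,0,0],[0,0,0],[0,0,0],[0,0,0]]}}

```text
time: 12.27
tool_pos: [0.6091, 0.0774, 0.1283]
tcp_rot: [0.194, 1.562, -0.193]
wrist_force: [0.2, 1.1, 0.2]
width: 0.194
```

Call:
{"fn": "carry_out", "kwargs": {"offset": [[0,3,0],[0,0,0],[0,0,0],[0,0,0],[0,0,0]], "delta_rot": [[0,0,0],[0,0,0],[0,0,0],[0,0,0],[0,0,0]]}}

```text
time: 12.68
tool_pos: [0.6163, 0.1035, 0.1281]
tcp_rot: [0.194, 1.563, -0.194]
wrist_force: [-0.8, 0.7, 0.1]
width: 0.195
```

```bash
python3 -c "
from h import *
plan(-.006,.110,.079,-8)"
```

```text
t 12.68 tcp bed [-0.0053  0.1035] z 0.1281 q [ 0.13  0.25  1.82 -0.    1.07  0.37] F [-0.8  0.7  0.1] x axis [-0.001 -0.    -1.   ]
tool y heading(world deg) 75.8
y 1 push: turn deg [180.   0.   0.] shift cm in final axes [ 4.91 -0.63  0.16]
y -1 push: turn deg [-0. -0.  0.] shift cm in final axes [ 4.91  0.63 -0.16]
shift cm now [ 4.91  0.64 -0.16]
```

Call:
{"fn": "carry_out", "kwargs": {"offset": [[1.0,0.6,-0.15],[1.5,0,0],[1.5,0,0],[0.9,0,0],[0,0,0]], "delta_rot": [[0,0,0],[0,0,0],[0,0,0],[0,0,0],[0,0,0]]}}

```text
time: 13.1
tool_pos: [0.615, 0.1096, 0.0765]
tcp_rot: [0.194, 1.566, -0.196]
wrist_force: [0.9, 0.3, -0.3]
width: 0.192
```

Call:
{"fn": "carry_out", "kwargs": {"offset": [[0,0,0],[0,0,0],[0,-0.6,0],[0,-1.1,0],[0,-1.2,0]], "delta_rot": [[0,0,0],[0,0,0],[0,0,0],[0,0,0],[0,0,0]]}}

```text
time: 13.52
tool_pos: [0.6098, 0.0818, 0.08]
tcp_rot: [0.193, 1.561, -0.193]
wrist_force: [-0.9, 0.6, 0.5]
width: 0.192
```

Call:
{"fn": "carry_out", "kwargs": {"offset": [[0,-1.2,0],[0,-1.2,0],[0,-1.2,0],[0,-1.2,0],[0,-1.2,0]], "delta_rot": [[0,0,0],[0,0,0],[0,0,0],[0,0,0],[0,0,0]]}}

```text
time: 13.93
tool_pos: [0.5945, 0.0228, 0.0794]
tcp_rot: [0.194, 1.562, -0.194]
wrist_force: [0.3, 0.9, 0.4]
width: 0.19
```

```bash
python3 -c "
from h import *
plan(-.056,-.255,.079,-8)
p,d=read_camera('wrist');q,_=read_camera('top')
cv2.imwrite('pics/w7.png',np.hstack([cv2.resize(p[240:480,160:480,::-1],(400,300)),cv2.resize(q[200:350,330:530,::-1],(400,300))]))"
```

```text
t 13.93 tcp bed [-0.0183  0.0209] z 0.0794 q [-0.    0.25  1.92  0.    0.97  0.24] F [0.3 0.9 0.4] x axis [ 0.  0. -1.]
tool y heading(world deg) 75.8
y 1 push: turn deg [180.  -0.  -0.] shift cm in final axes [ 0.04 27.85 -0.11]
y -1 push: turn deg [-0.  0. -0.] shift cm in final axes [  0.04 -27.85   0.11]
shift cm now [  0.04 -27.85   0.12]
```

View pics/w7.png

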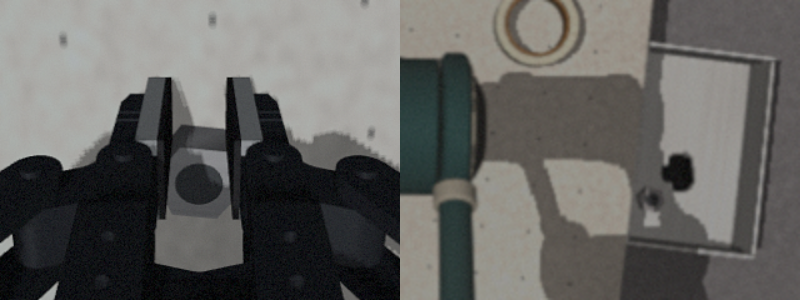

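Left: nut A sits flat against both tips at (198,180). Right: knob A (678,172) and nut B (650,198) are in the tray. I carry on.

Call:
{"fn": "carry_out", "kwargs": {"offset": [[0,-1.2,0],[0,-1.2,0],[0,-1.2,0],[0,-1.2,0],[0,-1.2,0]], "delta_rot": [[0,0,0],[0,0,0],[0,0,0],[0,0,0],[0,0,0]]}}

```text
time: 14.45
tool_pos: [0.5799, -0.0351, 0.0792]
tcp_rot: [0.193, 1.562, -0.194]
wrist_force: [-0.1, -0.7, 0.4]
width: 0.19
```

Call:
{"fn": "carry_out", "kwargs": {"offset": [[0,-1.2,0],[0,-1.2,0],[0,-1.2,0],[0,-1.2,0],[0,-1.2,0]], "delta_rot": [[0,0,0],[0,0,0],[0,0,0],[0,0,0],[0,0,0]]}}

```text
time: 14.87
tool_pos: [0.5653, -0.0934, 0.0793]
tcp_rot: [0.194, 1.562, -0.194]
wrist_force: [0.3, -0.4, 0.0]
width: 0.187
```

Call:
{"fn": "carry_out", "kwargs": {"offset": [[0,-1.2,0],[0,-1.2,0],[0,-1.2,0],[0,-1.2,0],[0,-1.2,0]], "delta_rot": [[0,0,0],[0,0,0],[0,0,0],[0,0,0],[0,0,0]]}}

```text
time: 15.28
tool_pos: [0.5507, -0.1515, 0.0793]
tcp_rot: [0.194, 1.562, -0.194]
wrist_force: [-0.5, 0.5, -0.0]
width: 0.19
```

Call:
{"fn": "carry_out", "kwargs": {"offset": [[0,-1.2,0],[0,-1.2,0],[0,-1.2,0],[0,-1.2,0],[0,-1.2,0]], "delta_rot": [[0,0,0],[0,0,0],[0,0,0],[0,0,0],[0,0,0]]}}

```text
time: 15.7
tool_pos: [0.536, -0.2097, 0.0793]
tcp_rot: [0.194, 1.562, -0.194]
wrist_force: [-0.1, 0.5, -0.5]
width: 0.188
```

Call:
{"fn": "carry_out", "kwargs": {"offset": [[0,-1.2,0],[0,-1.2,0],[0,-1.2,0],[0,-0.4,0],[0,0,0]], "delta_rot": [[0,0,0],[0,0,0],[0,0,0],[0,0,0],[0,0,0]]}}

```text
time: 16.12
tool_pos: [0.5263, -0.2486, 0.0793]
tcp_rot: [0.195, 1.562, -0.195]
wrist_force: [0.3, 0.2, 0.5]
width: 0.189
```

Call:
{"fn": "carry_out", "kwargs": {"offset": [[-1.5,0,0],[-2,0,0],[-1.5,0,0],[0,2,0],[0,3,0]], "delta_rot": [[0,0,0],[0,0,0],[0,0,0],[-6,0,0],[-6,0,0]]}}

```text
time: 16.53
tool_pos: [0.5374, -0.1998, 0.1313]
tcp_rot: [0.026, 1.567, -0.029]
wrist_force: [0.3, 0.9, -0.4]
width: 0.19
```

Call:
{"fn": "carry_out", "kwargs": {"offset": [[0,3,0],[0,3,0],[0,3,0],[0,3,0],[0,3,0]], "delta_rot": [[-6,0,0],[0,0,0],[0,0,0],[0,0,0],[0,0,0]]}}

```text
time: 16.95
tool_pos: [0.5283, -0.0465, 0.1293]
tcp_rot: [-0.053, 1.57, 0.054]
wrist_force: [-0.3, -0.2, -0.1]
width: 0.191
```

```bash
python3 -c "
from h import *
a=np.deg2rad(10);p=np.array([-.108,.126])-.047*np.array([np.sin(a),-np.cos(a)])
print(p);plan(p[0],p[1],.13,10)"
```

```text
[-0.11616146  0.17228596]
t 16.95 tcp bed [-0.0767 -0.0551] z 0.1293 q [-0.14  0.08  2.02  0.    1.05 -0.2 ] F [-0.3 -0.2 -0.1] x axis [ 0.  0. -1.]
tool y heading(world deg) 93.9
y 1 push: turn deg [-180.    0.    0.] shift cm in final axes [ -0.07 -23.08  -0.06]
y -1 push: turn deg [ 0.  0. -0.] shift cm in final axes [-0.07 23.08  0.06]
shift cm now [-0.06 23.08  0.08]
```

Call:
{"fn": "carry_out", "kwargs": {"offset": [[0,3.5,0],[0,4,0],[0,4,0],[0,4,0],[0,4,0]], "delta_rot": [[0,0,0],[0,0,0],[0,0,0],[0,0,0],[0,0,0]]}}

```text
time: 17.37
tool_pos: [0.5148, 0.1484, 0.1295]
tcp_rot: [-0.053, 1.57, 0.054]
wrist_force: [1.0, 0.0, 0.7]
width: 0.189
```

Call:
{"fn": "carry_out", "kwargs": {"offset": [[0,3,0],[0,0,0],[0,0,0],[0,0,0],[0,0,0]], "delta_rot": [[0,0,0],[0,0,0],[0,0,0],[0,0,0],[0,0,0]]}}

```text
time: 17.78
tool_pos: [0.5134, 0.1752, 0.1291]
tcp_rot: [-0.053, 1.571, 0.052]
wrist_force: [0.1, 0.3, 0.2]
width: 0.188
```

```bash
python3 -c "
from h import *
plan(-.1162,.1723,.079,10)"
```

```text
t 17.78 tcp bed [-0.1153  0.1637] z 0.1291 q [ 0.28  0.1   1.99 -0.    1.05  0.22] F [0.1 0.3 0.2] x axis [-0. -0. -1.]
tool y heading(world deg) 93.8
y 1 push: turn deg [180.   0.   0.] shift cm in final axes [ 5.01 -0.86 -0.06]
y -1 push: turn deg [-0. -0.  0.] shift cm in final axes [5.01 0.86 0.06]
shift cm now [5.01 0.86 0.06]
```

Call:
{"fn": "carry_out", "kwargs": {"offset": [[1.0,0.8,0],[1.5,0,0],[1.5,0,0],[1.0,0,0],[0,0,0]], "delta_rot": [[0,0,0],[0,0,0],[0,0,0],[0,0,0],[0,0,0]]}}

```text
time: 18.2
tool_pos: [0.511, 0.1827, 0.0762]
tcp_rot: [-0.053, 1.575, 0.051]
wrist_force: [-0.5, 0.2, -0.6]
width: 0.193
```

Call:
{"fn": "carry_out", "kwargs": {"offset": [[0,0,0],[0,0,0],[0,-0.6,0],[0,-1,0],[0,-1,0]], "delta_rot": [[0,0,0],[0,0,0],[0,0,0],[0,0,0],[0,0,0]]}}

```text
time: 18.62
tool_pos: [0.5153, 0.1574, 0.08]
tcp_rot: [-0.053, 1.569, 0.054]
wrist_force: [-0.1, -0.4, -0.2]
width: 0.195
```

Call:
{"fn": "carry_out", "kwargs": {"offset": [[0,-1.2,0],[0,-1.3,0],[0,-1.3,0],[0,-1.3,0],[0,-1.3,0]], "delta_rot": [[0,0,0],[0,0,0],[0,0,0],[0,0,0],[0,0,0]]}}

```text
time: 19.03
tool_pos: [0.5191, 0.0925, 0.0794]
tcp_rot: [-0.053, 1.57, 0.053]
wrist_force: [0.2, 0.8, -0.8]
width: 0.191
```

Call:
{"fn": "carry_out", "kwargs": {"offset": [[0,-1.3,0],[0,-1.3,0],[0,-1.3,0],[0,-1.3,0],[0,-1.3,0]], "delta_rot": [[0,0,0],[0,0,0],[0,0,0],[0,0,0],[0,0,0]]}}

```text
time: 19.45
tool_pos: [0.5235, 0.028, 0.0793]
tcp_rot: [-0.053, 1.57, 0.053]
wrist_force: [0.7, 0.4, -0.6]
width: 0.186
```

Call:
{"fn": "carry_out", "kwargs": {"offset": [[0,-1.3,0],[0,-1.3,0],[0,-1.3,0],[0,-1.3,0],[0,-1.3,0]], "delta_rot": [[0,0,0],[0,0,0],[0,0,0],[0,0,0],[0,0,0]]}}

```text
time: 19.87
tool_pos: [0.5279, -0.0368, 0.0793]
tcp_rot: [-0.053, 1.57, 0.053]
wrist_force: [-0.2, -0.4, 1.1]
width: 0.193
```

```bash
python3 -c "
from h import *
plan(-.04,-.255,.079,10)
p,d=read_camera('wrist');q,_=read_camera('top')
cv2.imwrite('pics/w8.png',np.hstack([cv2.resize(p[240:480,160:480,::-1],(400,300)),cv2.resize(q[200:350,330:530,::-1],(400,300))]))"
```

```text
t 19.87 tcp bed [-0.0782 -0.0454] z 0.0793 q [-0.12  0.14  2.06  0.    0.95 -0.18] F [-0.2 -0.4  1.1] x axis [-0.  0. -1.]
tool y heading(world deg) 93.9
y 1 push: turn deg [-180.    0.   -0.] shift cm in final axes [ 0.03 21.3  -0.12]
y -1 push: turn deg [ 0. -0. -0.] shift cm in final axes [  0.03 -21.3    0.12]
shift cm now [ 2.00e-02 -2.13e+01  1.20e-01]
```

View pics/w8.png

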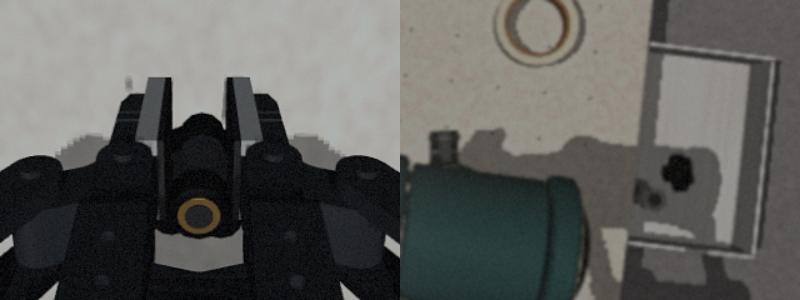

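Knob B sits square against the tips, its bush at (198,215). In the tray, knob A is at (678,172) and the nuts are near (640,190) and (655,200). I finish this sweep and retreat upward.

Call:
{"fn": "carry_out", "kwargs": {"offset": [[0,-1.3,0],[0,-1.3,0],[0,-1.3,0],[0,-1.3,0],[0,-1.3,0]], "delta_rot": [[0,0,0],[0,0,0],[0,0,0],[0,0,0],[0,0,0]]}}

```text
time: 20.38
tool_pos: [0.5323, -0.1018, 0.0793]
tcp_rot: [-0.053, 1.57, 0.053]
wrist_force: [0.0, -0.6, -0.6]
width: 0.191
```

Call:
{"fn": "carry_out", "kwargs": {"offset": [[0,-1.3,0],[0,-1.3,0],[0,-1.3,0],[0,-1.3,0],[0,-1.3,0]], "delta_rot": [[0,0,0],[0,0,0],[0,0,0],[0,0,0],[0,0,0]]}}

```text
time: 20.8
tool_pos: [0.5366, -0.1666, 0.0793]
tcp_rot: [-0.053, 1.57, 0.053]
wrist_force: [-0.1, -0.1, -0.4]
width: 0.187
```

Call:
{"fn": "carry_out", "kwargs": {"offset": [[0,-1.2,0],[0,-1.2,0],[0,-1.2,0],[0,-1.2,0],[0,-1.2,0]], "delta_rot": [[0,0,0],[0,0,0],[0,0,0],[0,0,0],[0,0,0]]}}

```text
time: 21.22
tool_pos: [0.5407, -0.2263, 0.0793]
tcp_rot: [-0.053, 1.57, 0.053]
wrist_force: [-0.5, 0.0, 0.3]
width: 0.19
```

Call:
{"fn": "carry_out", "kwargs": {"offset": [[0,-1.2,0],[0,-1.2,0],[0,0,0],[0,0,0],[0,0,0]], "delta_rot": [[0,0,0],[0,0,0],[0,0,0],[0,0,0],[0,0,0]]}}

```text
time: 21.63
tool_pos: [0.5421, -0.2488, 0.0791]
tcp_rot: [-0.052, 1.571, 0.053]
wrist_force: [-0.4, 0.2, -0.2]
width: 0.192
```

Call:
{"fn": "carry_out", "kwargs": {"offset": [[-1.5,0,0],[-3,0,0],[-3,0,0],[-3,0,0],[0,0,0]], "delta_rot": [[0,0,0],[0,0,0],[0,0,0],[0,0,0],[0,0,0]]}}

```text
time: 22.05
tool_pos: [0.5463, -0.2501, 0.1919]
tcp_rot: [-0.058, 1.56, 0.049]
wrist_force: [0.9, -0.4, 1.1]
width: 0.189
```

Call:
{"fn": "carry_out", "kwargs": {"offset": [[0,3,0],[0,3.5,0],[0,3.5,0],[0,3.5,0],[0,3.5,0]], "delta_rot": [[0,0,0],[0,0,0],[0,0,0],[0,0,0],[0,0,0]]}}

```text
time: 22.47
tool_pos: [0.53, -0.0773, 0.1839]
tcp_rot: [-0.053, 1.57, 0.054]
wrist_force: [0.3, -0.1, 0.1]
width: 0.192
```

Call:
{"fn": "carry_out", "kwargs": {"offset": [[0,3.5,0],[0,3.5,0],[0,3.5,0],[0,3.5,0],[0,3,0]], "delta_rot": [[0,0,0],[0,0,0],[0,0,0],[0,0,0],[0,0,0]]}}

```text
time: 22.88
tool_pos: [0.5182, 0.0929, 0.184]
tcp_rot: [-0.054, 1.57, 0.055]
wrist_force: [-0.2, -0.1, -0.1]
width: 0.187
```

Call:
{"fn": "carry_out", "kwargs": {"offset": [[0,0,0],[0,0,0],[0,0,0],[0,0,0],[0,0,0]], "delta_rot": [[0,0,0],[0,0,0],[0,0,0],[0,0,0],[0,0,0]]}}

```text
time: 23.3
tool_pos: [0.5193, 0.0892, 0.1841]
tcp_rot: [-0.052, 1.57, 0.052]
wrist_force: [-0.2, -0.8, -0.1]
width: 0.187
```

```bash
python3 -c "
from h import *
s=read_state();print(s['time'],s['tool_pos'],s['wrist_force'],abs(s['joint_vel']).max())
p,d=read_camera('top');q,e=read_camera('side');np.savez('end.npz',p=p,d=d,q=q,e=e)
T=np.load('top0.npz')['p']
for n,(u,v) in dict(jar=(283,194),tape=(399,212),squeegee=(360,163)).items():
    r=34 if n=='squeegee' else 24
    print(n,'mean abs diff',cv2.absdiff(p,T)[v-r//2:v+r//2,u-r:u+r].mean().round(2))
cv2.imwrite('pics/end.png',np.vstack([np.hstack([cv2.resize(p[215:335,440:530,::-1],(400,533))[:300*2],cv2.resize(q[100:220,330:480,::-1],(400,320)).copy() if 0 else cv2.copyMakeBorder(cv2.resize(q[90:290,310:510,::-1],(400,400)),0,133,0,0,cv2.BORDER_CONSTANT)])]))"
```

```text
23.3 [0.51931212 0.08917347 0.1841219 ] [-0.15330482 -0.83237816 -0.12501634] 0.0061314225392050435
jar mean abs diff 10.71
tape mean abs diff 14.94
squeegee mean abs diff 13.05
```

View pics/end.png

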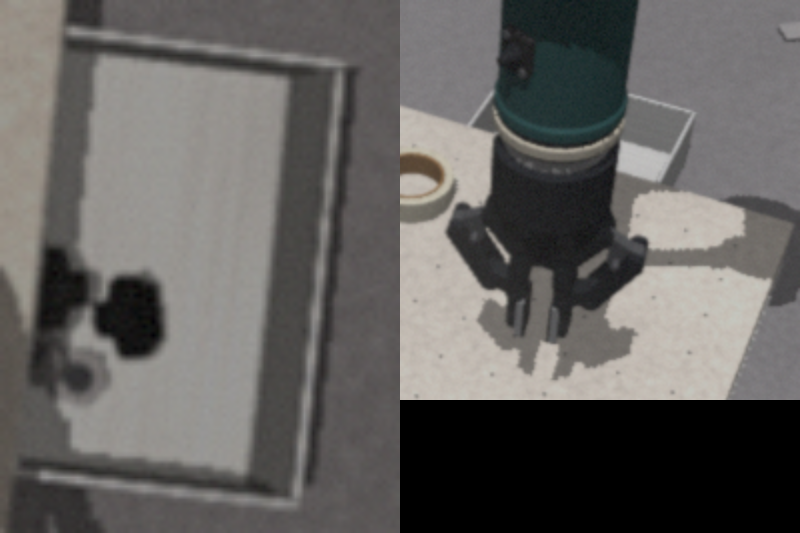

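Top crop: knobs at (62,285) and (130,315) and nuts at (45,362) and (82,375), all inside the tray walls. I check their heights and the bystanders with depth.

```bash
python3 -c "
from h import *
E=np.load('end.npz');T=np.load('top0.npz')
for n,uv in dict(knobA=(469,286),knobB=(454,279),nut1=(458,300),nut2=(450,297),nut2b=(449,295),floor=(480,260)).items():
    o,r=ray('top',uv);P=o+r*E['d'][uv[1],uv[0]];print(n,P.round(3),'bed',(B.T@(P[:2]-O)).round(3))
for n,b in dict(jar=(250,165,320,225),tape=(365,180,430,245),squeegee=(285,135,435,192)).items():
    c=[]
    for D in(T['d'],E['d']):
        v,u=np.mgrid[b[1]:b[3],b[0]:b[2]];w=D[b[1]:b[3],b[0]:b[2]]
        c0=get_calibration('top');x=(u-c0['cx'])/c0['fx']*w;y=(v-c0['cy'])/c0['fy']*w
        z=((np.stack([x,y,w],-1)-c0['t'])@c0['R'])[...,2];m=(z>.086)&(z<.15)&(w>0);c.append((u[m].mean().round(2),v[m].mean().round(2),m.sum()))
    print(n,c)
"
```

```text
knobA [ 0.552 -0.275  0.044] bed [-0.028 -0.28 ]
knobB [ 0.566 -0.245  0.045] bed [-0.018 -0.248]
nut1 [ 0.522 -0.261  0.016] bed [-0.06  -0.269]
nut2 [ 0.529 -0.241  0.029] bed [-0.055 -0.248]
nut2b [ 0.533 -0.239  0.029] bed [-0.051 -0.246]
floor [ 0.605 -0.311  0.002] bed [ 0.028 -0.31 ]
jar [(np.float64(289.65), np.float64(187.35), np.int64(902)), (np.float64(289.67), np.float64(187.28), np.int64(906))]
tape [(np.float64(398.89), np.float64(204.66), np.int64(1022)), (np.float64(398.81), np.float64(204.66), np.int64(1026))]
squeegee [(np.float64(362.22), np.float64(161.83), np.int64(4892)), (np.float64(362.29), np.float64(161.84), np.int64(4892))]
```

```bash
python3 -c "
from workcell import *
print(finish_job())"
```

```text
the job is handed in; nothing more can be done
None
```

All four loose parts are off the bed and in the tray. I swept them one at a time with the slightly open fingers, in the order nut B, knob A, nut A, knob B, and handed in at about 23 s of the 67 s allowed.

- **Parts in the tray:** the last top view and its depth show both nuts and both knobs inside the tray walls. Their tops are at 16–45 mm, below the 64 mm rim.
- **Things to leave alone:** the ink jar, tape roll and squeegee outlines shifted by less than 0.1 pixel from the first picture. A plain brightness comparison did differ there (11–15 levels). I put that down to shadow and lighting, but did not check it.
- **Robot at hand-in:** it was standing still about 11 cm above the bed, touching nothing, with wrist force under 1 N.

Two things did not go as planned:
- **First pass at nut B:** the fingers were about 7 mm too high and rode over the nut, pressing about 5 N without visibly moving it. I went lower and repeated the sweep.
- **Two-view heights:** these came out about 7–11 mm below the known heights. I used the top camera's depth instead, which put the bed top at 75 mm as stated.

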